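# Trip-test the tool grinder and hold its enabling lever

## Robot

A 6-joint arm with a two-finger parallel gripper is mounted at the origin on the work surface. World frame = base frame: x ahead of the robot, y to its left, z up, the work surface at z = 0. Lengths are in m, angles in rad, forces in N, time in s.
With the tool pointing down it reaches from about 0.25 to 0.8 m from the base axis. Payload 8.5 kg.
Tool frame: the origin (TCP) lies at the very end of the fingers, on their centre line; the grasp point (between the pads) lies 19 mm behind it; z points along the fingers, y is the line along which they close (so a half turn about z gives the same grasp; the last joint's range is limited). The gripper opens to 85 mm and grips with 20 to 120 N. Pads are 22 mm wide; open, the fingers measure 114 mm over their backs; the gripper's body (76 mm by 85 mm) begins 54 mm behind the grasp point. The pads swing forward as they close: fully open they stand 13 mm farther back than shut.
Start: joints at [1.226, 0.238, -0.013, 1.319, 0, 1.571], TCP at [0.177, 0.494, 0.231] pointing down, gripper open.
Joint ranges: [-2.66, 2.66], [-1.03, 1.9], [-1.14, 1.46], [-1.82, 2.27], [-1.45, 1.34], [-3.14, 3.14]. Speed limits (rad/s): [2.22, 2.22, 2.79, 3.14, 3.14, 3.14].

## Interface

Orientations are given as a unit quaternion [x, y, z, w].
In Python, from workcell import ctrl, cams gives the robot as it stands. The module is installed in compiled form; this text tells all that it offers.
- The arm moves only by the tool jog_arm, never from a script. Its argument "motion" is a list of rows, each a list of 4 numbers: the shift along the tool's x, y, z in m, then the turn about the tool's z in rad. In form: [[x, y, z, turn], ...]. A call has 1 to 10 rows; each row is the pose to reach, as a shift and turn from the pose commanded when the call began, along the tool's axes at that moment; what a row does not reach only later rows make up. A row lasts 1/8 s, in which the tool goes at most 62.5 mm and 10.7 degrees, less where a joint would pass 70% of its speed; a pose out of reach is approached as far as the arm can. A call with a gripper value outside its range is refused whole. "claw" is the finger opening in m, from 0 to 0.0854, set as the call begins (left out, the last holds). The fingers move at their own pace and stop on an object; "force" is the grip in N (left out, the last holds). Time passes only in rows, so rows that repeat a pose let the fingers close. It gives the time, the measured TCP pose, the force, the opening and the grip force at its end, in the units of the state.
- ctrl.read_state(): the state, without advancing time (a new reading comes with each control period).
- cams.capture(name): name is "scene" or "top" or "wrist"; returns the picture (384x512x3 uint8, blue, green, red); there is no depth.
- cams.calibration(name): a dict with "mtx" (3x3 intrinsics, pixels), "dist" ([k1, k2, p1, p2, k3] as OpenCV has them; the pictures are not rectified), "rvec" (rotation vector, rad) and "tvec" (3), from world to camera coordinates, as OpenCV has them; the wrist camera has in their place "hand_eye" (4x4, takes a point from camera to tool coordinates, whose origin is the TCP and whose axes are the flange's). Camera axes: x right, y down, z forward; pixel columns grow to the right and rows downward; lengths in m; the calibration is good to about 2 mm. A picture is of the moment at which its call begins: read the wrist's pose just before it. calibration takes no time and is no camera call.
- ctrl.close_job(): hands the job in; it is judged then, once.
The state is a dict: "time": time; "joint_pos": joint angles; "joint_vel": joint speeds; "joint_torque": joint torques, N m; "tcp_pos": TCP position; "orientation": TCP orientation; "force": force on the tool from outside, world axes, zero at the start; "moment": the same for the moment, N m; "opening": opening from 0.0 (shut) to 1.0 (fully open); "finger_force": force on a finger pad.
Only numpy, scipy, OpenCV 4.12 (cv2) and the standard library are available. Lean on these libraries where they do the work, as an engineer would, in place of code of your own. Each camera call takes 0.05 s, during which the arm holds its last target. There are 200 camera calls.

## Task

Do the start-up safety check of the tool grinder: press the blue test button until the red-handled trip lever drops, let the button come back up, then lift the trip lever back up until it stays up. Then press the yellow pad of the sprung hold-to-run lever down to the middle of its travel (lever level, pointer in the green band) and finish while still holding it there: do not let go, do not push it through towards its bottom stop, and do not press it before the trip lever is reset. Leave the loose things on the bench where they are.

Things in the scene. Friction and masses are not known exactly. Their poses are not given: they have to be found in the camera images.
- trip_unit: safety trip unit fixed to the bench: white box 120 (x) x 150 (y) x 75 mm high with an orange panel on its front (-x, towards the robot). Origin: centre of its underside; x points away from its front, z up. It may stand left or right and be turned a little. Button on its top at x = -20, y = +40 mm; lever comes out of the top at y = -40 mm.
- test_button (a joint): travel of the blue test button, m: 0 up, 0.008 fully pressed. Spring return, 1.5 N to start, 5 N fully down. At 6 to 7 mm of travel it tips the trip lever over, which then drops by its own weight.
- button_top (a point): centre of the top of the blue button cap (32 mm across), 97 mm above the bench when up; it stands in a black collar 48 mm across whose rim is 83 mm above the bench.
- trip_lever (a joint): angle, rad: 0 = up, leaning 0.15 back (+x) from upright on its stop, kept there by its weight; 0.15 = upright; 1.05 = dropped to the front (-x). Swings freely about a level axle along the unit's y at x = +10, z = 55 mm (inside the box). Under 2 N at the handle lifts it; past upright it falls back on its stop. Lift or push the handle along its arc: a level push can jam.
- trip_knob (a point): centre of the trip lever's red handle: a cylinder 18 mm thick, 36 mm long along the unit's y, 75 mm from the axle on an 8 mm steel rod; it can be pinched by its ends from above. About 129 mm above the bench when up, 102 mm when dropped.
- hold_unit: hold-to-run unit fixed to the bench: dark steel plate 180 (x) x 140 (y) x 22 mm with two grey cheeks 102 mm high at the back carrying the lever's axle, and a 12 mm square post, 125 mm high, at x = -50, y = +60 mm with bands white (top), green, red (bottom). Origin: centre of the underside; x points away from the robot side, z up. May stand left or right and be turned a little.
- hold_lever (a joint): angle of the sprung hold-to-run lever, rad: 0 = released, tip raised 0.18 rad; 0.18 = middle, lever level; 0.36 = bottom stop. Axle along the unit's y at x = +60, z = 75 mm. Pressing the pad takes 3 N to start, 7 N at the middle, 11 N at the stop.
- hold_pad (a point): centre of the top of the yellow pad (46 x 44 mm) near the lever's front end, 110 mm from the axle; about 107 mm above the bench when released, 87 mm at the middle of travel, 67 mm at the bottom stop: press straight down.
- collet_nut: dark steel ring nut, 42 across, 24 high (mm), loose bystander; origin at the centre of its underside
- collet: small bright steel cone collet, 30 across, 34 high (mm), loose bystander; origin at the centre of its underside
- hex_key: black L-shaped hex key lying flat, 80 x 26, 8 thick (mm), loose bystander; origin at the centre of its underside
- spray_can: grey spray can, 58 across, 170 high (mm), loose bystander; origin at the centre of its underside
- tool_holder: dark steel milling tool holder standing on its flange, 62 across, 110 high (mm), loose bystander; origin at the centre of its underside
- cutting_disc: black abrasive disc lying flat, 100 across, 5 thick (mm), loose bystander; origin at the centre of its underside
- parts_box: closed yellow parts box, 90 x 120, 30 high (mm), loose bystander; origin at the centre of its underside

How it is judged:
By the outcome, as a careful person would: the job done as asked, in the order asked, and still so for the second after the job is handed in, while the arm keeps its last pose, push and grip.
It also fails if it takes over 53 s, if anything falls off the work surface, if the arm or the gripper's body presses on something with over 40 N, if the wrist force passes 120 N, or if a joint passes its speed limit or range.

## Working session

There is one attempt and no reset: what is moved stays moved. The work goes in short steps, Python scripts to look and compute and a tool call to move; the robot and the scene stay as the last step left them, time stands still between calls to the robot, and variables do not carry over. Pictures are saved under pics/ and viewed, at most 10 in all, crops included, and the job is handed in when it is done.

Besides the shell and the picture viewer there is one more tool, called as name([rows], argument=value, ...), one row to a line, values as JSON. jog_arm: Moves the arm, as the interface text tells. Its arguments: {"type":"object","properties":{"motion":{"type":"array"},"claw":{"type":"number"},"force":{"type":"number"}},"required":["motion"]}

```bash
mkdir -p pics
python3 - <<'E'
from workcell import ctrl,cams
import cv2,numpy as np
s=ctrl.read_state()
print({k:np.round(v,3).tolist() for k,v in s.items()})
a=cams.capture("scene");b=cams.capture("top")
cv2.imwrite("pics/s.png",a);cv2.imwrite("pics/t.png",b)
for n in("scene","top","wrist"):
    print(n,{k:np.round(v,4).tolist() for k,v in cams.calibration(n).items()})
E
```

```text
{'time': 0.0, 'joint_pos': [1.226, 0.239, -0.014, 1.319, 0.0, 1.571], 'joint_vel': [-0.001, -0.002, 0.001, -0.002, 0.0, -0.0], 'joint_torque': [0.0, -53.877, 34.644, 0.018, -0.0, -0.0], 'tcp_pos': [0.177, 0.494, 0.231], 'orientation': [0.172, 0.985, -0.001, -0.0], 'force': [0.101, 0.382, -0.454], 'moment': [-0.037, 0.009, 0.018], 'finger_force': 0.0, 'opening': 1.005}
scene {'mtx': [[390.6391, 0.0, 248.2392], [0.0, 390.6391, 191.975], [0.0, 0.0, 1.0]], 'dist': [-0.0911, 0.0, 0.0, 0.0, 0.0], 'rvec': [1.2458, 2.4495, -0.7963], 'tvec': [0.3387, -0.2691, 1.2194]}
top {'mtx': [[409.0014, 0.0, 253.5768], [0.0, 409.0014, 188.0379], [0.0, 0.0, 1.0]], 'dist': [0.0171, 0.0, 0.0, 0.0, 0.0], 'rvec': [2.1454, -2.1788, 0.1161], 'tvec': [0.0067, 0.5602, 0.9747]}
wrist {'mtx': [[264.4773, 0.0, 256.4327], [0.0, 264.4773, 187.4931], [0.0, 0.0, 1.0]], 'dist': [-0.0446, 0.0, 0.0, 0.0, 0.0], 'hand_eye': [[0.0007, -0.9452, -0.3266, 0.0838], [1.0, 0.0001, 0.0017, -0.0003], [-0.0016, -0.3266, 0.9452, -0.1415], [0.0, 0.0, 0.0, 1.0]]}
```

View pics/s.png

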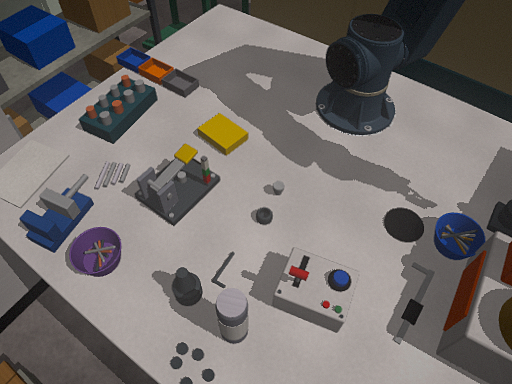

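View pics/t.png

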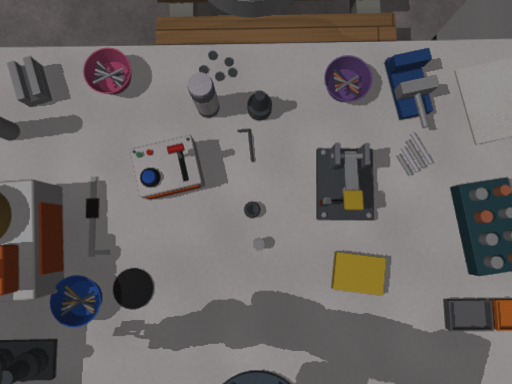

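The scene view shows the red knob at about (299,273), the blue button at (341,279) and the yellow pad at (186,154). In the top view they are at (176,149), (150,177) and (353,200). The trip unit is on the left (+y) and the hold unit on the right. Next I'll triangulate them.

```bash
cat > h.py <<'E'
import cv2,numpy as np
from scipy.spatial.transform import Rotation as R
from workcell import ctrl,cams
def cam(n,s=None):
    c=cams.calibration(n);K,d=np.array(c["mtx"]),np.array(c["dist"])
    if n=="wrist":
        s=s or ctrl.read_state();H=np.array(c["hand_eye"]);Q=R.from_quat(s["orientation"]).as_matrix()
        Rw=Q@H[:3,:3];o=Q@H[:3,3]+s["tcp_pos"]
    else:
        Rw=cv2.Rodrigues(np.array(c["rvec"]))[0].T;o=-Rw@np.array(c["tvec"]).ravel()
    return K,d,Rw,o
def ray(C,p):
    K,d,Rw,o=C;u=cv2.undistortPoints(np.array([[p]],float),K,d).ravel();v=Rw@[u[0],u[1],1];return o,v/np.linalg.norm(v)
def plane(C,p,z):
    o,v=ray(C,p);return o+v*(z-o[2])/v[2]
def tri(rs):
    A=sum(np.eye(3)-np.outer(v,v) for o,v in rs);b=sum((np.eye(3)-np.outer(v,v))@o for o,v in rs)
    x=np.linalg.solve(A,b);return x,[np.linalg.norm(np.cross(x-o,v)) for o,v in rs]
COL={"red":((0,150,90),(6,255,255)),"blue":((105,130,60),(125,255,255)),"yellow":((22,150,90),(30,255,255)),"green":((45,80,30),(85,255,255))}
def blobs(img,c,amin=15,box=None):
    h=cv2.cvtColor(img,cv2.COLOR_BGR2HSV);m=cv2.inRange(h,*[np.array(x) for x in COL[c]])
    if c=="red": m|=cv2.inRange(h,np.array((174,150,90)),np.array((180,255,255)))
    if box: k=np.zeros_like(m);x0,y0,x1,y1=box;k[y0:y1,x0:x1]=1;m*=k
    n,_,st,ce=cv2.connectedComponentsWithStats(m)
    return [(ce[i].round(1).tolist(),st[i].tolist()) for i in range(1,n) if st[i][4]>=amin]
E
python3 - <<'E'
from h import *
a=cv2.imread("pics/s.png");b=cv2.imread("pics/t.png")
S,T=cam("scene"),cam("top")
for c,bs,bt in (("red",(280,255,315,290),(160,138,190,160)),("blue",(325,265,360,295),(135,165,165,190)),("yellow",(170,140,202,166),(340,185,366,215))):
    x,y=blobs(a,c,15,bs),blobs(b,c,15,bt);print(c,x,y)
    x=max(x,key=lambda q:q[1][4])[0];y=max(y,key=lambda q:q[1][4])[0]
    print(np.round(tri([ray(S,x),ray(T,y)]),4) if 0 else [np.round(q,4) for q in tri([ray(S,x),ray(T,y)])])
    for z in((.097,) if c!="yellow" else (.107,)): print(plane(S,x,z),plane(T,y,z))
m=lambda z,*ps:[np.round(plane(T,p,z)[:2],3) for p in ps]
print("trip box top corners",m(.075,(133,150),(191,137),(201,187),(143,198)))
print("plate",m(.022,(318,149),(376,149),(375,219),(317,219)))
cv2.imwrite("pics/c.png",np.hstack([cv2.resize(b[125:210,120:210],None,fx=4.2,fy=4.2),cv2.resize(b[135:220,310:400],None,fx=4.2,fy=4.2)]))
E
```

```text
red [([298.7, 272.5], [289, 266, 20, 14, 151])] [([174.8, 148.0], [167, 144, 16, 9, 96])]
[array([0.6425, 0.1714, 0.1317]), array([0.0013, 0.0013])]
[0.62763402 0.16493458 0.097     ] [0.64934177 0.17936236 0.097     ]
blue [([341.0, 277.2], [334, 270, 15, 16, 179])] [([148.1, 176.4], [142, 170, 14, 14, 154])]
[array([0.5845, 0.2405, 0.0939]), array([0.0009, 0.0009])]
[0.58650452 0.23989901 0.097     ] [0.58368612 0.24049026 0.097     ]
yellow [([185.6, 153.2], [174, 144, 23, 20, 262])] [([352.9, 199.8], [343, 190, 20, 20, 361])]
[array([ 0.5227, -0.2289,  0.1018]), array([0.0015, 0.0015])]
[ 0.52637291 -0.22666381  0.107     ] [ 0.52145446 -0.22637972  0.107     ]
trip box top corners [array([0.651, 0.283]), array([0.68 , 0.145]), array([0.56 , 0.122]), array([0.536, 0.258])]
plate [array([ 0.657, -0.165]), array([ 0.655, -0.31 ]), array([ 0.48 , -0.299]), array([ 0.482, -0.157])]
```

View pics/c.png

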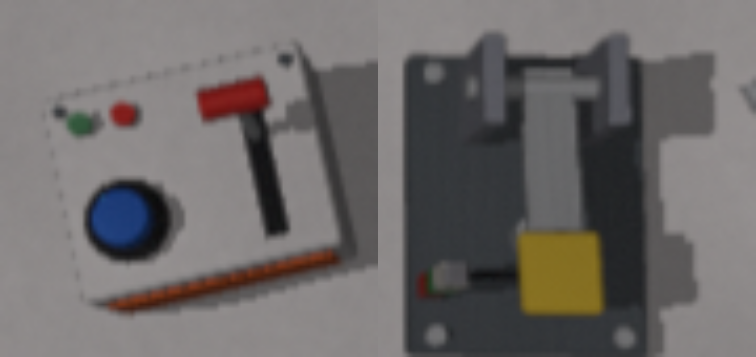

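The views show the lever up (leaning back), the trip unit turned by about +0.2 rad, and the hold unit nearly straight. I'll move above the button with the fingers shut and look from close by.

jog_arm([
  [-0.05,-0.01,0,-0.1],
  [-0.1,-0.02,0,-0.2],
  [-0.15,-0.03,0,-0.3],
  [-0.2,-0.04,0,-0.4],
  [-0.26,-0.055,0.01,-0.5],
  [-0.32,-0.07,0.02,-0.545],
  [-0.38,-0.08,0.03,-0.545],
  [-0.43,-0.09,0.03,-0.545],
  [-0.47,-0.1,0.03,-0.545],
  [-0.47,-0.1,0.03,-0.545],
], claw=0, force=20)

```text
time: 1.35
tcp_pos: [0.5878, 0.2391, 0.2001]
orientation: [-0.098, 0.995, -0.0, -0.001]
force: [0.2, 0.9, 0.5]
opening: 0.002
finger_force: 0.0
```

```bash
cat >> h.py <<'E'
def delta(p,yaw=None):
    s=ctrl.read_state();Q=R.from_quat(s["orientation"]).as_matrix();y=np.arctan2(Q[1,1],Q[0,1])
    print("t",round(s["time"],2),"tcp",np.round(s["tcp_pos"],4),"yaw_y",round(y,3),"F",np.round(s["force"],1),"op",round(s["opening"],3))
    if p is not None: print("delta",np.round(Q.T@(np.array(p)-s["tcp_pos"]),4),"turn",None if yaw is None else round(y-yaw,3))
E
python3 - <<'E'
from h import *
s=ctrl.read_state();w=cams.capture("wrist");cv2.imwrite("pics/w1.png",w)
C=cam("wrist",s);T=cam("top");S=cam("scene")
for c,z in(("blue",.097),("red",.129)):
    for p,st in blobs(w,c,60): print(c,p,st,np.round(plane(C,p,z),4))
delta((.5845,.2405,.115),1.77)
E
```

```text
blue [259.6, 182.4] [244, 166, 32, 33, 831] [0.5826 0.241  0.097 ]
red [173.2, 240.8] [152, 231, 43, 19, 720] [0.6434 0.1719 0.129 ]
t 1.4 tcp [0.5864 0.2401 0.2003] yaw_y 1.769 F [-1.2  0.7  0.6] op 0.006
delta [0.0016 0.0008 0.0853] turn -0.001
```

View pics/w1.png

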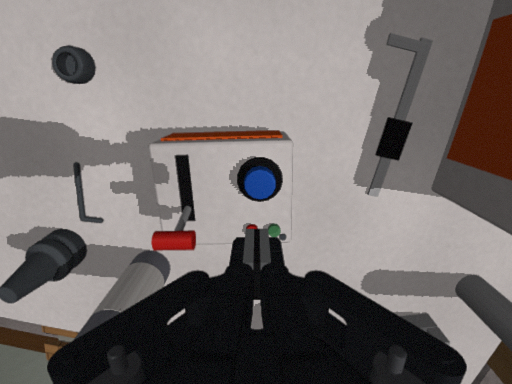

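The button is centred at pixel (260,182), giving (0.583, 0.241). The knob at (173,241) gives (0.643, 0.172). Both agree with the triangulation. Pressing now.

jog_arm([
  [0.002,0,0.04,0],
  [0.003,0,0.08,0],
  [0.003,0,0.095,0],
  [0.003,0,0.102,0],
  [0.003,0,0.106,0],
  [0.003,0,0.109,0],
  [0.003,0,0.111,0],
  [0.003,0,0.112,0],
  [0.003,0,0.112,0],
])

```text
time: 2.52
tcp_pos: [0.5834, 0.2409, 0.0897]
orientation: [-0.1, 0.995, 0.0, 0.0]
force: [0.3, 3.7, 4.4]
opening: 0.001
finger_force: 2.3
```

```bash
cat > look.py <<'E'
from h import *
s=ctrl.read_state();w=cams.capture("wrist");C=cam("wrist",s);a=cams.capture("scene")
print("wrist",blobs(w,"red",100));print("scene",blobs(a,"red",40,(260,240,345,300)))
cv2.imwrite("pics/last_s.png",a);cv2.imwrite("pics/last_w.png",w)
delta(None)
E
python3 look.py
```

```text
wrist [([85.1, 315.7], [57, 303, 73, 29, 1406])]
scene [([304.3, 259.5], [295, 254, 18, 14, 105])]
t 2.62 tcp [0.5835 0.2408 0.0897] yaw_y 1.771 F [-0.   3.7  4.7] op -0.004
```

jog_arm([
  [0,0,0.001,0],
  [0,0,0.0015,0],
  [0,0,0.0015,0],
  [0,0,0.0015,0],
])

```text
time: 3.12
tcp_pos: [0.5835, 0.2408, 0.089]
orientation: [-0.1, 0.995, 0.0, 0.001]
force: [-2.8, 2.9, 12.5]
opening: 0.001
finger_force: 6.2
```

```bash
python3 look.py
python3 - <<'E'
from h import *
a=cv2.imread("pics/last_s.png")[220:340,240:390];cv2.imwrite("pics/c2.png",cv2.resize(a,None,fx=4,fy=4))
E
```

```text
wrist [([104.5, 209.8], [67, 195, 81, 30, 1804])]
scene [([308.1, 249.3], [300, 244, 17, 12, 87])]
t 3.23 tcp [0.5835 0.2408 0.089 ] yaw_y 1.771 F [-2.2  1.9 12.6] op 0.004
```

View pics/c2.png

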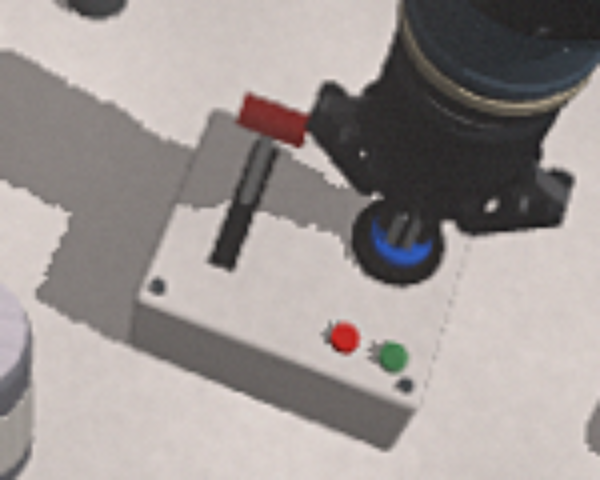

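The lever has gone over to the front, with the red knob at crop (270,118). Raising to release the button, then measuring the knob again.

jog_arm([
  [0,0,-0.02,0],
  [0,0,-0.06,0],
  [0,0,-0.11,0],
  [0,0,-0.11,0],
], claw=0.06)

```text
time: 3.72
tcp_pos: [0.5847, 0.2405, 0.2013]
orientation: [-0.1, 0.995, 0.0, 0.003]
force: [-0.5, -0.2, -1.0]
opening: 0.705
finger_force: 0.0
```

```bash
cat > look2.py <<'E'
from h import *
s=ctrl.read_state();w=cams.capture("wrist");C=cam("wrist",s);a=cams.capture("scene");t=cams.capture("top");S,T=cam("scene"),cam("top")
cv2.imwrite("pics/last_w.png",w);cv2.imwrite("pics/last_s.png",a)
v={}
for n,i,c,bx,m in(("w",w,C,None,250),("s",a,S,(260,240,330,300),40),("t",t,T,(150,135,210,200),40)):
    for p,st in blobs(i,"red",m,bx): print(n,p,st,np.round(plane(c,p,.102),4),np.round(plane(c,p,.129),4)); v.setdefault(n,ray(c,p))
    for p,st in blobs(i,"blue",80,bx): print(n,"blue",p,st[4],np.round(plane(c,p,.097),4))
if len(v)>1: print([np.round(q,4) for q in tri(list(v.values()))])
u=R.from_euler('z',.2).as_matrix();o=np.array([.583,.241,0])-u@[-.02,.04,0]
for f in(.9,-.15): print("expected",np.round(o+u@[.01-.075*np.sin(f),-.04,.055+.075*np.cos(f)],4))
delta(None)
E
python3 look2.py
```

```text
w [171.7, 159.3] [150, 152, 43, 17, 639] [0.573  0.1573 0.102 ] [0.565  0.1647 0.129 ]
w blue [257.6, 183.9] 823 [0.5825 0.241  0.097 ]
s [309.3, 248.4] [300, 244, 18, 12, 67] [0.5706 0.1548 0.102 ] [0.5849 0.1594 0.129 ]
t [183.8, 180.4] [177, 177, 15, 8, 76] [0.5724 0.1573 0.102 ] [0.5688 0.1526 0.129 ]
[array([0.5722, 0.1567, 0.1046]), array([0.0013, 0.0014, 0.0002])]
expected [0.5707 0.1569 0.1016]
expected [0.6393 0.1708 0.1292]
t 3.88 tcp [0.5825 0.2398 0.1965] yaw_y 1.771 F [-0.9  0.3  0. ] op 0.703
```

Knob dropped, at about (0.572, 0.157, 0.103). The button is back up. Going over the knob, down around its ends, and closing.

jog_arm([
  [-0.003,-0.04,0,0],
  [-0.005,-0.079,0,0],
  [-0.005,-0.079,0.02,0],
  [-0.005,-0.079,0.06,0],
  [-0.005,-0.079,0.09,0],
  [-0.005,-0.079,0.108,0],
  [-0.005,-0.079,0.112,0],
  [-0.005,-0.079,0.112,0],
])

```text
time: 4.88
tcp_pos: [0.6032, 0.1639, 0.0852]
orientation: [-0.1, 0.995, -0.0, -0.001]
force: [-0.4, -0.4, -0.6]
opening: 0.702
finger_force: 0.0
```

jog_arm([
  [0,0,0,0],
  [0,0,0,0],
  [0,0,0,0],
  [0,0,0,0],
], claw=0.02, force=20)

```text
time: 5.38
tcp_pos: [0.6037, 0.1641, 0.086]
orientation: [-0.1, 0.995, 0.0, 0.0]
force: [-0.4, 0.1, -0.7]
opening: 0.232
finger_force: 0.0
```

I used the wrong sign for tool x, so the fingers closed 33 mm behind the knob and touched nothing. I'll raise, open, shift and go down again.

jog_arm([
  [0,0,-0.03,0],
  [0,0,-0.06,0],
  [0,0,-0.06,0],
  [0.015,0,-0.06,0],
  [0.032,0,-0.06,0],
  [0.032,0,-0.06,0],
], claw=0.06)

```text
time: 6.12
tcp_pos: [0.5711, 0.1574, 0.1452]
orientation: [-0.1, 0.995, -0.0, -0.001]
force: [-0.0, 0.4, 0.3]
opening: 0.699
finger_force: 0.0
```

```bash
python3 look2.py
python3 - <<'E'
from h import *
delta((.572,.157,.085),1.771)
E
```

```text
w [256.3, 216.2] [232, 206, 47, 22, 875] [0.5743 0.1577 0.102 ] [0.5619 0.1552 0.129 ]
w blue [350.6, 237.8] 1137 [0.5805 0.2378 0.097 ]
s [308.3, 249.8] [300, 244, 18, 12, 117] [0.5746 0.1548 0.102 ] [0.5887 0.1594 0.129 ]
[array([0.5745, 0.1563, 0.1024]), array([0.0014, 0.0014])]
expected [0.5707 0.1569 0.1016]
expected [0.6393 0.1708 0.1292]
t 6.28 tcp [0.5727 0.1578 0.1455] yaw_y 1.771 F [0.2 0.  0.2] op 0.704
t 6.28 tcp [0.5727 0.1578 0.1455] yaw_y 1.771 F [0.2 0.  0.2] op 0.704
delta [ 0.0009 -0.0006  0.0605] turn 0.0
```

View pics/last_w.png

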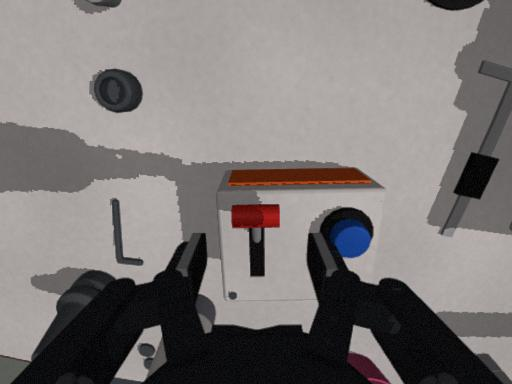

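The knob at (256,216) is centred between the fingers, and the right finger clears the button collar. Descending and closing.

jog_arm([
  [0,0,0.02,0],
  [0,0,0.045,0],
  [0,0,0.057,0],
  [0,0,0.06,0],
  [0,0,0.06,0],
])

```text
time: 6.9
tcp_pos: [0.5727, 0.1578, 0.0862]
orientation: [-0.1, 0.995, -0.0, 0.0]
force: [0.5, -0.5, 0.7]
opening: 0.703
finger_force: 0.0
```

jog_arm([
  [0,0,0,0],
  [0,0,0,0],
  [0,0,0,0],
  [0,0,0,0],
], claw=0.02, force=20)

```text
time: 7.4
tcp_pos: [0.573, 0.157, 0.0868]
orientation: [-0.1, 0.995, -0.001, 0.001]
force: [0.2, -5.4, 5.9]
opening: 0.414
finger_force: 20.9
```

Gripped (about 35 mm). Now swing along the arc.

jog_arm([
  [-0.0037,0,-0.0043,0],
  [-0.0076,0,-0.0083,0],
  [-0.0164,0,-0.0153,0],
  [-0.0261,0,-0.0209,0],
  [-0.0366,0,-0.025,0],
  [-0.0475,0,-0.0275,0],
  [-0.0587,0,-0.0284,0],
  [-0.0662,0,-0.028,0],
  [-0.069,0,-0.0276,0],
  [-0.069,0,-0.0276,0],
])

```text
time: 8.65
tcp_pos: [0.6412, 0.1721, 0.1139]
orientation: [-0.1, 0.995, 0.0, 0.001]
force: [-0.6, -2.0, 5.1]
opening: 0.414
finger_force: 21.7
```

```bash
python3 look2.py
```

```text
w [256.4, 249.4] [223, 236, 68, 28, 1736] [0.654  0.1744 0.102 ] [0.6372 0.1709 0.129 ]
w blue [378.9, 165.4] 2031 [0.5832 0.2378 0.097 ]
s [298.7, 269.7] [290, 264, 18, 13, 139] [0.6247 0.1625 0.102 ] [0.6369 0.1667 0.129 ]
[array([0.637 , 0.1689, 0.1302]), array([0.002, 0.002])]
expected [0.5707 0.1569 0.1016]
expected [0.6393 0.1708 0.1292]
t 8.8 tcp [0.641  0.172  0.1139] yaw_y 1.771 F [ 0.1 -0.1  5.6] op 0.414
```

The knob is up and past upright. Opening and rising straight up.

jog_arm([
  [0,0,0,0],
  [0,0,0,0],
  [0,0,0,0],
  [0,0,-0.02,0],
  [0,0,-0.06,0],
  [0,0,-0.1,0],
  [0,0,-0.1,0],
], claw=0.06)

```text
time: 9.68
tcp_pos: [0.6415, 0.1719, 0.2169]
orientation: [-0.1, 0.995, 0.0, 0.003]
force: [0.6, 0.7, -0.1]
opening: 0.705
finger_force: 0.0
```

```bash
python3 look2.py
python3 - <<'E'
from h import *
delta((.5225,-.2275,.214),np.pi/2-.03)
E
```

```text
w [256.5, 193.4] [237, 185, 40, 18, 681] [0.6532 0.1743 0.102 ] [0.6432 0.1722 0.129 ]
w blue [335.4, 140.0] 819 [0.5842 0.2399 0.097 ]
s [298.5, 272.6] [289, 266, 20, 14, 158] [0.6303 0.1655 0.102 ] [0.6423 0.1696 0.129 ]
t [175.1, 148.2] [167, 144, 17, 9, 104] [0.6478 0.1777 0.102 ] [0.642  0.1724 0.129 ]
[array([0.6424, 0.1713, 0.1307]), array([0.0007, 0.0016, 0.001 ])]
expected [0.5707 0.1569 0.1016]
expected [0.6393 0.1708 0.1292]
t 9.82 tcp [0.6395 0.1714 0.2124] yaw_y 1.771 F [ 0.4 -0.3  0. ] op 0.701
t 9.82 tcp [0.6395 0.1714 0.2124] yaw_y 1.771 F [ 0.4 -0.3  0. ] op 0.701
delta [ 0.194  -0.3676 -0.0013] turn 0.23
```

The trip lever is back at its initial pixels, (298.5,272.6) in scene and (175,148) in top, so it stays up. Moving above the yellow pad with the fingers shut.

jog_arm([
  [0.02,-0.035,-0.005,0.05],
  [0.04,-0.075,-0.005,0.1],
  [0.065,-0.12,-0.005,0.15],
  [0.09,-0.17,-0.005,0.2],
  [0.115,-0.22,-0.005,0.23],
  [0.14,-0.265,-0.005,0.23],
  [0.165,-0.31,-0.005,0.23],
  [0.185,-0.35,-0.005,0.23],
  [0.194,-0.368,-0.005,0.23],
  [0.194,-0.368,-0.005,0.23],
], claw=0)

```text
time: 11.08
tcp_pos: [0.5223, -0.2284, 0.2174]
orientation: [0.016, 1.0, 0.0, -0.001]
force: [0.2, 0.1, -0.2]
opening: 0.001
finger_force: 0.0
```

Run:
```python
from h import *
s=ctrl.read_state();w=cams.capture("wrist");C=cam("wrist",s);cv2.imwrite("pics/w3.png",w)
for c in("yellow","green","red"):
    for p,st in blobs(w,c,40): print(c,p,st,np.round(plane(C,p,.107),4))
delta((.5225,-.2275,.115),np.pi/2-.03)
```

```text
yellow [230.1, 29.0] [175, 0, 111, 65, 6339] [ 0.3827 -0.2464  0.107 ]
yellow [257.1, 182.6] [235, 162, 45, 42, 1730] [ 0.5202 -0.2277  0.107 ]
green [308.3, 169.8] [303, 166, 15, 12, 83] [ 0.5086 -0.1767  0.107 ]
t 11.12 tcp [ 0.5227 -0.2276  0.2177] yaw_y 1.54 F [-0.6  0.6 -0.9] op -0.0
delta [ 1.000e-04 -0.000e+00  1.027e-01] turn -0.001
```

View pics/w3.png

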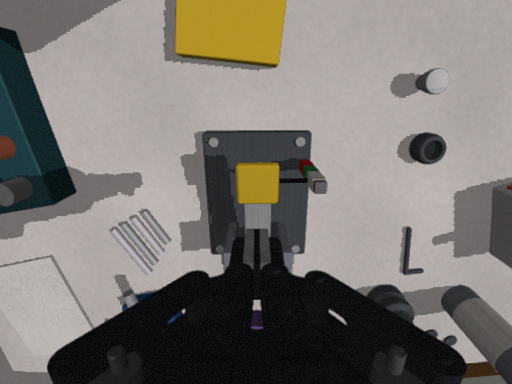

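The pad is at (257,183), giving (0.520, -0.228), right under the tool. Pressing down in steps.

jog_arm([
  [0.002,0,0.04,0],
  [0.002,0,0.08,0],
  [0.002,0,0.1,0],
  [0.002,0,0.106,0],
  [0.002,0,0.112,0],
  [0.002,0,0.117,0],
  [0.002,0,0.121,0],
  [0.002,0,0.124,0],
  [0.002,0,0.126,0],
  [0.002,0,0.126,0],
])

```text
time: 12.38
tcp_pos: [0.5208, -0.2279, 0.0925]
orientation: [0.015, 1.0, -0.0, -0.0]
force: [-1.4, 0.6, 4.6]
opening: -0.002
finger_force: 2.3
```

jog_arm([
  [0,0,0.002,0],
  [0,0,0.004,0],
  [0,0,0.005,0],
  [0,0,0.005,0],
  [0,0,0.005,0],
])

```text
time: 13.0
tcp_pos: [0.5207, -0.2279, 0.0876]
orientation: [0.015, 1.0, -0.0, -0.0]
force: [-4.8, 0.2, 6.9]
opening: -0.002
finger_force: 2.9
```

Run:
```python
from h import *
a=cams.capture("scene");t=cams.capture("top");w=cams.capture("wrist")
f=lambda i,k:cv2.resize(i,(400,400),interpolation=cv2.INTER_CUBIC)
cv2.imwrite("pics/c4.png",np.hstack([f(a[140:230,130:220],0),f(w[110:260,200:350],0)]))
print(blobs(a,"red",40,(260,240,330,300)));delta(None)
```

```text
[([298.6, 272.6], [289, 266, 20, 14, 155])]
t 13.15 tcp [ 0.5207 -0.2279  0.0876] yaw_y 1.541 F [-4.3  0.9  6.2] op 0.007
```

View pics/c4.png

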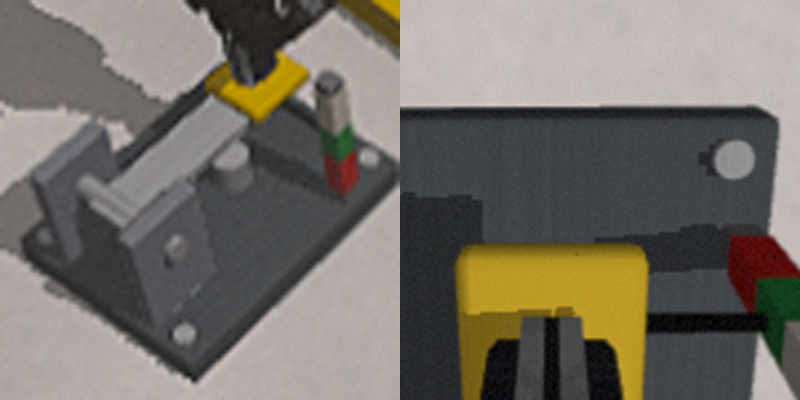

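The tool rests on the pad at z = 0.0876 with about 7 N, and the lever looks level. The pointer at crop (700,322) ends at the green band, and the trip lever is still up. Handing in.

```bash
python3 -c "
from workcell import ctrl
print(ctrl.close_job())"
```

```text
the job is handed in; nothing more can be done
None
```

I pressed the test button, the lever dropped and the button came back up; I reset the trip lever (it stays up), and handed the job in at about 13 s still holding the pad mid-travel (0.6 mm above nominal, about 7 N, pointer at the green band); no verdict came back.

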